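# Set out the blue paint pots from pale to dark

## Task

Before painting, set the four blue paint pots out on the white ledge in order of shade, one standing in the middle of each cork disc: the palest next to the white cup, then darker and darker, to the darkest next to the black cup. Keep the pots upright, and leave both cups standing where they are.

Things in the scene. Friction and masses are not known exactly. Their poses are not given: they have to be found in the camera images.
- pot_palest: Closed round paint pot, all over very pale icy blue, the palest of the four (body and screw lid; thin white collar under the lid). 40 mm diameter, 64 mm high, plain upright cylinder, 90 to 145 g, loose, starts standing on the desk (z = 0). Origin: centre of its underside; z axis up through the lid.
- pot_light: Closed round paint pot, all over light sky blue, second palest (body and screw lid; thin white collar under the lid). 40 mm diameter, 64 mm high, plain upright cylinder, 90 to 145 g, loose, starts standing on the desk (z = 0). Origin: centre of its underside; z axis up through the lid.
- pot_mid: Closed round paint pot, all over strong medium blue, second darkest (body and screw lid; thin white collar under the lid). 40 mm diameter, 64 mm high, plain upright cylinder, 90 to 145 g, loose, starts standing on the desk (z = 0). Origin: centre of its underside; z axis up through the lid.
- pot_darkest: Closed round paint pot, all over blackish navy, the darkest (body and screw lid; thin white collar under the lid). 40 mm diameter, 64 mm high, plain upright cylinder, 90 to 145 g, loose, starts standing on the desk (z = 0). Origin: centre of its underside; z axis up through the lid.
- spot_a: Tan cork disc, 60 mm across, 2 mm thick, fixed on a white ledge (85 mm deep, 470 mm long, 14 mm high); at one end of the row, beside one cup. The discs lie in a straight row 72 mm apart. Origin: centre of its underside, 14 mm above the desk; a pot on it stands 16 mm above the desk. The row runs along its y axis (spot_a towards -y); x is across the ledge.
- spot_b: Tan cork disc, 60 mm across, 2 mm thick, fixed on a white ledge (85 mm deep, 470 mm long, 14 mm high); second in the row, between spot_a and spot_c. The discs lie in a straight row 72 mm apart. Origin: centre of its underside, 14 mm above the desk; a pot on it stands 16 mm above the desk. The row runs along its y axis (spot_a towards -y); x is across the ledge.
- spot_c: Tan cork disc, 60 mm across, 2 mm thick, fixed on a white ledge (85 mm deep, 470 mm long, 14 mm high); third in the row, between spot_b and spot_d. The discs lie in a straight row 72 mm apart. Origin: centre of its underside, 14 mm above the desk; a pot on it stands 16 mm above the desk. The row runs along its y axis (spot_a towards -y); x is across the ledge.
- spot_d: Tan cork disc, 60 mm across, 2 mm thick, fixed on a white ledge (85 mm deep, 470 mm long, 14 mm high); at the other end of the row, beside the other cup. The discs lie in a straight row 72 mm apart. Origin: centre of its underside, 14 mm above the desk; a pot on it stands 16 mm above the desk. The row runs along its y axis (spot_a towards -y); x is across the ledge.
- cup_white: White ceramic cup without handle, 56 mm rim diameter, 60 mm high, loose, standing on one end of the ledge, in line with the discs and 87 mm from the nearest disc centre; which cup is at which end varies. Origin: centre of its underside; z up.
- cup_black: Black plastic cup without handle, 56 mm rim diameter, 60 mm high, loose, standing on one end of the ledge, in line with the discs and 87 mm from the nearest disc centre; which cup is at which end varies. Origin: centre of its underside; z up.
Not all that is in view belongs to the job. Leave any pink look-alike of the pot_palest alone.

How it is judged:
By the outcome, as a careful person would: the job done as asked, in the order asked, and still so for the second after the job is handed in, with the robot touching nothing.
It also fails if it takes over 90 s, if anything falls off the work surface, if the arm or the gripper's body presses on something with over 40 N, if the wrist force passes 120 N, or if a joint passes its speed limit or range.

## Robot

A 6-joint arm with a two-finger parallel gripper is mounted at the origin on the work surface. World frame = base frame: x ahead of the robot, y to its left, z up, the work surface at z = 0. Lengths are in m, angles in rad, forces in N, time in s.
With the tool pointing down it reaches from about 0.225 to 0.875 m from the base axis. Payload 3.4 kg.
Tool frame: the origin (TCP) lies at the very end of the fingers, on their centre line; the grasp point (between the pads) lies 19 mm behind it; z points along the fingers, x is the direction in which the jaws open and shut, and the axes are right-handed (so a half turn about z gives the same grasp; the last joint's range is limited). The gripper opens to 85 mm and grips with 20 to 120 N. Pads are 22 mm wide; open, the fingers measure 114 mm over their backs; the gripper's body (76 mm by 85 mm) begins 54 mm behind the grasp point. The pads swing forward as they close: fully open they stand 13 mm farther back than shut.
Start: joints at [1.195, 0.276, 1.505, -0, 1.361, -0.121], TCP at [0.145, 0.556, 0.231] pointing down, gripper open.
Joint ranges: [-2.89, 2.89], [-0.75, 2.08], [0.22, 2.7], [-1.18, 4.32], [0.11, 2.71], [-2.7, 2.7]. Speed limits (rad/s): [2.57, 2.57, 3.14, 3.14, 3.14, 3.14].

## Interface

Orientations are given as a unit quaternion [w, x, y, z].
In Python, from rig import manip gives the robot as it stands.
- The arm moves only by the tool carry_out, never from a script. Its argument "series" is a list of rows, each a list of 2 entries, a list of its own where there are three numbers: the shift along the tool's x, y, z in mm, then the turn about the tool's z in degrees. A call has 1 to 10 rows; each row shifts and turns the pose as measured when the row begins, along the tool's axes as they then stand; what a row does not reach is not made up. A row lasts 1/12 s, in which the tool goes at most 41.7 mm and 7.16 degrees, less where a joint would pass 70% of its speed; a pose out of reach is approached as far as the arm can. A call is refused whole if a number of a shift passes 41.7 or a number of a turn 7.16, either way. A call with a gripper value outside its range is refused whole. "fingers" is the finger opening in mm, from 0 to 85.4, set as the call begins (left out, the last holds). The fingers move at their own pace and stop on an object; "squeeze" is the grip in N (left out, the last holds). Time passes only in rows, so rows that do not move let the fingers close. It gives the time, the measured TCP pose, the force and the opening at its end, in the units of the state.
- manip.get_state(): the state, without advancing time (a new reading comes with each control period).
- manip.get_image(name): name is "scene" or "top" or "wrist"; returns a dict with "frame" (480x640x3 uint8, blue, green, red), "K" (3x3 intrinsics, pixels), "k1" (the pictures are not rectified: a ray, as slopes to the right and down, at radius r is drawn at 1 + k1 r^2 times it, then the intrinsics apply), "rvec" (rotation vector, rad) and "tvec" (3), from world to camera coordinates, as OpenCV has them; the wrist camera has in their place "mount" (4x4, takes a point from camera to tool coordinates, whose origin is the TCP and whose axes are the tool frame's). Camera axes: x right, y down, z forward; pixel columns grow to the right and rows downward; lengths in m; the calibration is good to about 2 mm. A picture is of the moment at which its call begins: read the wrist's pose just before it. There is no depth.
- manip.sign_off(): hands the job in, once; it reports no verdict.
The state is a dict: "clock": time; "qpos": joint angles; "qd": joint speeds; "effort": joint torques, N m; "position": TCP position; "ee_rot": TCP orientation; "contact_force": force on the tool from outside, world axes, zero at the start; "moment": the same for the moment, N m; "width": finger opening in m.
Only numpy, scipy, OpenCV 4.12 (cv2) and the standard library are available. Lean on these libraries where they do the work, as an engineer would, in place of code of your own. Each camera call takes 0.05 s, during which the arm holds its last target. There are 200 camera calls.

## Working session

There is one attempt and no reset: what is moved stays moved. The work goes in short steps, Python scripts to look and compute and a tool call to move; the robot and the scene stay as the last step left them, time stands still between calls to the robot, and variables do not carry over. Pictures are saved under pics/ and viewed, about 12 in all and at most 16, crops included, and the job is handed in when it is done.

Besides the shell and the picture viewer there is one more tool, called in YAML: its name, and indented under it one key for each argument. carry_out: Moves the arm, as the interface text tells. Its arguments: {"type":"object","properties":{"series":{"type":"array","items":{"type":"array"}},"fingers":{"type":"number"},"squeeze":{"type":"number"}},"required":["series"]}

```bash
mkdir -p pics; ls
python3 - <<'E'
from rig import manip
import cv2
print(manip.get_state())
for n in("scene","top"):
    d=manip.get_image(n); cv2.imwrite(f"pics/{n}0.png",d["frame"]); print({k:v for k,v in d.items() if k!="frame"})
E
```

```text
pics
{'clock': 0.0, 'qpos': array([ 1.19499926e+00,  2.76603019e-01,  1.50613577e+00,  6.89699661e-06,
        1.36065995e+00, -1.21005212e-01]), 'qd': array([-1.15322546e-03,  1.44197635e-03, -1.31827902e-03, -1.86556516e-03,
       -3.12458206e-04, -3.54940191e-05]), 'effort': array([-1.76458718e-03, -4.16787422e+01, -2.45813406e+01, -5.37989345e-04,
        1.12770501e-02, -2.21663532e-05]), 'position': array([0.14474078, 0.55595294, 0.23043406]), 'ee_rot': array([ 4.59061135e-04,  7.91215636e-01,  6.11536591e-01, -7.77662934e-04]), 'contact_force': array([ 0.00689962,  0.72231735, -0.24320821]), 'moment': array([-0.00609383,  0.03885425, -0.00276297]), 'width': 0.08531667016269419}
{'K': array([[512.96124205,   0.        , 322.12716084],
       [  0.        , 512.96124205, 241.84955623],
       [  0.        ,   0.        ,   1.        ]]), 'k1': -0.14002884330758245, 'rvec': array([ 1.15966768,  2.48515344, -0.81871282]), 'tvec': array([ 0.32762915, -0.3038165 ,  1.28273089])}
{'K': array([[603.98840237,   0.        , 325.18597288],
       [  0.        , 603.98840237, 236.45672046],
       [  0.        ,   0.        ,   1.        ]]), 'k1': -0.15134274082438787, 'rvec': array([ 2.162107  , -2.17066529,  0.12377056]), 'tvec': array([0.00873537, 0.53287614, 0.89990627])}
```

View pics/top0.png

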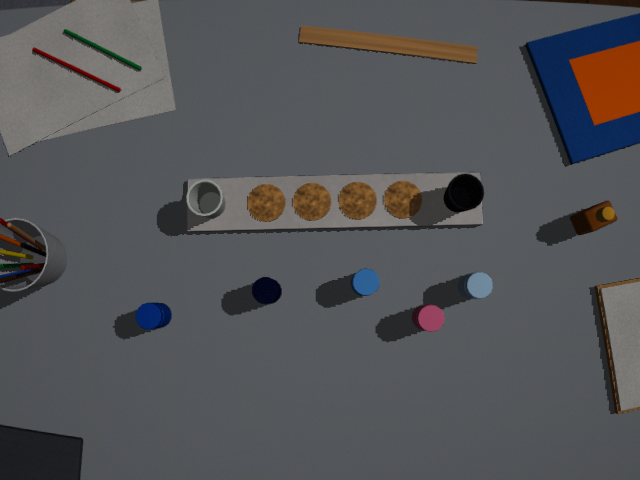

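View pics/scene0.png

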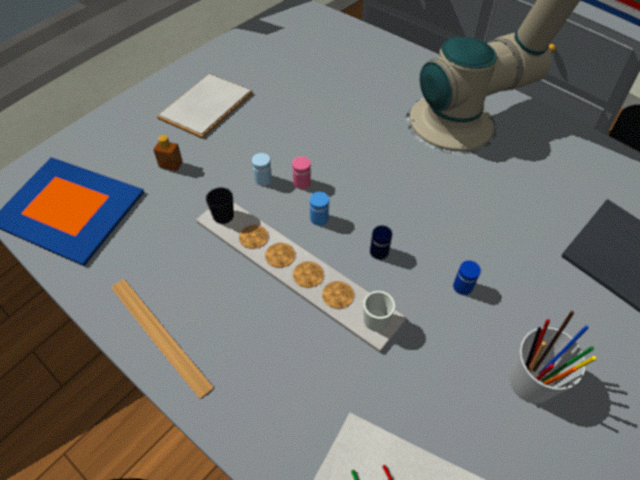

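Top view: pots are at (480,285) palest, (366,282) light, (154,316) mid and (267,291) darkest, with the pink look-alike at (430,318). The white cup is at (206,198), the black cup at (465,193), and the discs run from x≈266 to 403 at y≈201. Next I measure them.

```bash
cat > h.py <<'E'
import numpy as np, cv2
from rig import manip
from scipy.spatial.transform import Rotation as R
def cast(d,px,z,R_=None,c=None):
    """pixel -> world point on plane z"""
    if R_ is None:
        R_=cv2.Rodrigues(d["rvec"])[0].T; c=-R_@d["tvec"]
    n=cv2.undistortPoints(np.array(px,float).reshape(-1,1,2),d["K"],np.array([d["k1"],0,0,0,0]))[:,0]
    r=np.c_[n,np.ones(len(n))]@R_.T
    return c+r*((z-c[2])/r[:,2])[:,None]
def proj(d,P):
    return cv2.projectPoints(np.array(P,float).reshape(-1,3),d["rvec"],d["tvec"],d["K"],np.array([d["k1"],0,0,0,0]))[0][:,0]
def blobs(mask,amin):
    o=[]
    for c in cv2.findContours(mask.astype(np.uint8),cv2.RETR_EXTERNAL,cv2.CHAIN_APPROX_NONE)[0]:
        h=cv2.convexHull(c); m=cv2.moments(h)
        if m["m00"]>amin: o.append(((m["m10"]/m["m00"],m["m01"]/m["m00"]),m["m00"],cv2.boundingRect(h)))
    return o
E
python3 - <<'E'
from h import *
for n in("top","scene"):
    d=manip.get_image(n); f=d["frame"]; R_=cv2.Rodrigues(d["rvec"])[0].T; print(n,"cam",-R_@d["tvec"])
    hsv=cv2.cvtColor(f,cv2.COLOR_BGR2HSV)
    H,S,V=[hsv[...,i].astype(int) for i in range(3)]
    m=((H>95)&(H<130)&(S>(90 if n=="top" else 70)))
    print("blue")
    for c,a,b in blobs(m,150):
        if a<2500:
            p=cast(d,[c],.033)[0]; x,y=map(int,c); print(np.round(c,1),a,b,np.round(p,4),hsv[y,x])
    print("cork")
    m=((H>8)&(H<25)&(S>110))
    m=cv2.morphologyEx(m.astype(np.uint8),cv2.MORPH_CLOSE,np.ones((5,5)))
    for c,a,b in blobs(m,400):
        if a<2500: print(np.round(c,1),a,b,np.round(cast(d,[c],.016)[0],4))
d=manip.get_image("top");cv2.imwrite("pics/t2.png",cv2.resize(d["frame"][160:350,120:520],None,fx=2,fy=2,interpolation=2))
E
```

```text
top cam [0.43054945 0.01033403 0.95309231]
blue
[152.9 315.5] 774.5 (135, 303, 37, 27) [0.4116 0.2712 0.033 ] [110 250 105]
[265.9 290.3] 577.5 (252, 277, 29, 27) [0.4505 0.0971 0.033 ] [113 246  27]
[364.9 282. ] 591.0 (351, 269, 29, 27) [ 0.4625 -0.0535  0.033 ] [105 176 148]
cork
[593.3 217.8] 940.0 (570, 201, 47, 34) [ 0.5632 -0.4281  0.016 ]
[265.7 202.4] 1073.5 (247, 184, 38, 38) [0.5887 0.0999 0.016 ]
[311.5 201.2] 1067.0 (293, 183, 38, 37) [0.5902 0.0279 0.016 ]
[357.  200.1] 1060.5 (339, 182, 37, 37) [ 0.5918 -0.0438  0.016 ]
[402.7 199.2] 1049.5 (385, 181, 37, 37) [ 0.5931 -0.116   0.016 ]
scene cam [0.99402501 0.38674757 0.8410615 ]
blue
[566.9 346.3] 263.5 (542, 325, 47, 45) [0.4196 0.4894 0.033 ] [111 190 149]
[466.4 277. ] 684.0 (453, 260, 28, 35) [0.4097 0.2707 0.033 ] [109 255  91]
[380.6 241.8] 530.5 (371, 226, 21, 33) [0.4481 0.096  0.033 ] [120 255  16]
[319.  207.6] 600.0 (309, 191, 21, 35) [ 0.4589 -0.0537  0.033 ] [105 181 107]
[262.6 176.7] 178.0 (255, 170, 16, 15) [ 0.4703 -0.2045  0.033 ] [103  68 101]
[613.3  11.1] 359.5 (581, 0, 59, 26) [-0.9006  0.1398  0.033 ] [109 228  65]
cork
[540.2 352.6] 408.5 (528, 334, 30, 37) [0.4508 0.4568 0.016 ]
[337.8 294.5] 616.0 (323, 282, 31, 26) [0.5884 0.1009 0.016 ]
[162.8 339.4] 2323.5 (112, 280, 101, 118) [ 0.8631 -0.0779  0.016 ]
[307.8 274. ] 564.5 (293, 262, 30, 25) [0.5899 0.0284 0.016 ]
[279.9 254.8] 520.5 (266, 243, 29, 24) [ 0.5912 -0.0432  0.016 ]
[253.1 236.5] 484.0 (239, 226, 29, 22) [ 0.5927 -0.1154  0.016 ]
[167.3 153.4] 666.0 (154, 135, 28, 36) [ 0.5482 -0.4419  0.016 ]
[203.7 115.2] 1626.0 (158, 92, 94, 46) [ 0.3999 -0.4795  0.016 ]
```

Run:
```python
from h import *
for n,(u,v) in(("top",(480,285)),("scene",(262,170))):
    d=manip.get_image(n); f=d["frame"]; hsv=cv2.cvtColor(f,cv2.COLOR_BGR2HSV).astype(int)
    bg=hsv[350,300] if n=="top" else hsv[230,400]; print(bg, hsv[v,u])
    m=np.zeros(f.shape[:2],bool); s=np.s_[v-25:v+25,u-25:u+25]
    w=hsv[s]; m[s]=((w[...,1]>60)&(w[...,0]>90)&(w[...,0]<125))|((w[...,2]>bg[2]*1.25))
    for c,a,b in blobs(m,60): print(n,np.round(c,1),a,b,np.round(cast(d,[c],.033)[0],4))
q=manip.get_state()["ee_rot"];print(R.from_quat(q,scalar_first=True).as_matrix().round(4))
```

```text
[105  16  93] [104  75 157]
top [475.3 285.3] 729.5 (458, 272, 35, 27) [ 0.4561 -0.2236  0.033 ]
[103  15 149] [101  36  98]
scene [261.6 168.3] 489.5 (252, 153, 20, 32) [ 0.4531 -0.2241  0.033 ]
[[ 2.520e-01  9.677e-01 -1.000e-04]
 [ 9.677e-01 -2.520e-01 -3.000e-04]
 [-3.000e-04 -0.000e+00 -1.000e+00]]
```

carry_out:
  series:
    - [[0,0,0],7.1]
    - [[0,0,0],7.1]
    - [[0,0,0],7.1]
    - [[0,0,0],7.1]
    - [[0,0,0],7.1]
    - [[0,0,0],7.1]
    - [[0,0,0],7.1]
    - [[0,0,0],7.1]
    - [[0,0,0],7.1]
    - [[0,0,0],7.1]
  fingers: 70
  squeeze: 30

```text
clock: 1.18
position: [0.1447, 0.5559, 0.2306]
ee_rot: [0.001, 1.0, 0.03, -0.0]
contact_force: [-0.6, 0.2, 0.2]
width: 0.0702
```

View pics/t2.png

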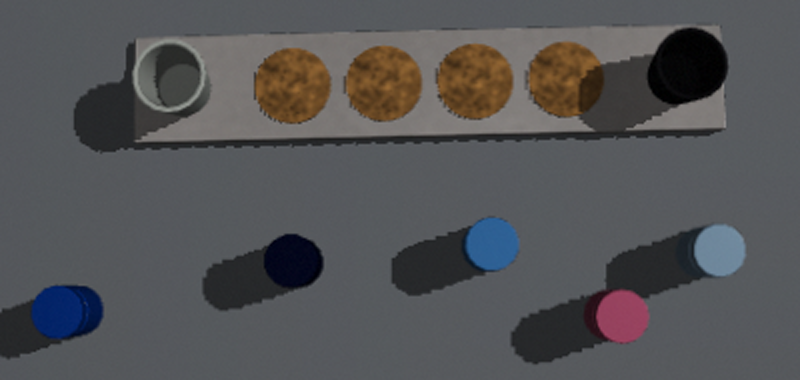

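carry_out:
  series:
    - [[0,0,0],4.6]
    - [[27,28,8],0]
    - [[27,28,8],0]
    - [[27,28,8],0]
    - [[27,28,8],0]
    - [[27,28,8],0]
    - [[27,28,8],0]
    - [[27,28,8],0]
    - [[27,28,8],0]
    - [[27,28,8],0]

```text
clock: 2.02
position: [0.3862, 0.2974, 0.1566]
ee_rot: [-0.006, 1.0, -0.006, 0.002]
contact_force: [0.8, -0.1, -0.1]
width: 0.0704
```

```bash
cat >> h.py <<'E'
POT=dict(P=(.455,-.224),L=(.461,-.0535),M=(.4107,.271),D=(.4495,.0965))
SPOT=dict(P=(.5886,.1003),L=(.5901,.028),M=(.5915,-.0435),D=(.593,-.1157))
def to(x,y,z):
    "shift in tool mm to world point, and turn to yaw -1.2 deg"
    s=manip.get_state(); M=R.from_quat(s["ee_rot"],scalar_first=True).as_matrix()
    yaw=np.degrees(np.arctan2(M[1,0],M[0,0]))
    print("pos",s["position"].round(4),"tilt",M[:2,2].round(4),"yaw",yaw.round(2),"turn",(yaw+1.2).round(2),"shift",(M.T@(np.array([x,y,z])-s["position"])*1000).round(1),"w",round(s["width"],4),"F",s["contact_force"].round(1),"t",round(s["clock"],2))
E
python3 -c "
from h import *
to(*POT['M'],.021)"
```

```text
pos [0.3862 0.2974 0.1566] tilt [0.0031 0.0113] yaw -0.72 turn 0.48 shift [ 24.4  27.7 135.4] w 0.0704 F [ 0.8 -0.1 -0.1] t 2.02
```

carry_out:
  series:
    - [[24,27,20],0.5]
    - [[0,0,0],0]
    - [[0,0,0],0]

```text
clock: 2.27
position: [0.4155, 0.2638, 0.1355]
ee_rot: [-0.005, 1.0, -0.016, 0.003]
contact_force: [-0.1, 0.5, 0.5]
width: 0.0698
```

```bash
python3 -c "
from h import *
to(*POT['M'],.021)
s=manip.get_state();d=manip.get_image('wrist');cv2.imwrite('pics/w1.png',d['frame']);print(d['mount'].round(3))"
```

```text
pos [0.4155 0.2638 0.1355] tilt [0.0058 0.0091] yaw -1.78 turn -0.58 shift [ -5.7  -6.  114.5] w 0.0698 F [-0.1  0.5  0.5] t 2.27
[[ 1.    -0.    -0.001  0.   ]
 [ 0.001  0.947  0.321 -0.082]
 [ 0.001 -0.321  0.947 -0.143]
 [ 0.     0.     0.     1.   ]]
```

View pics/w1.png

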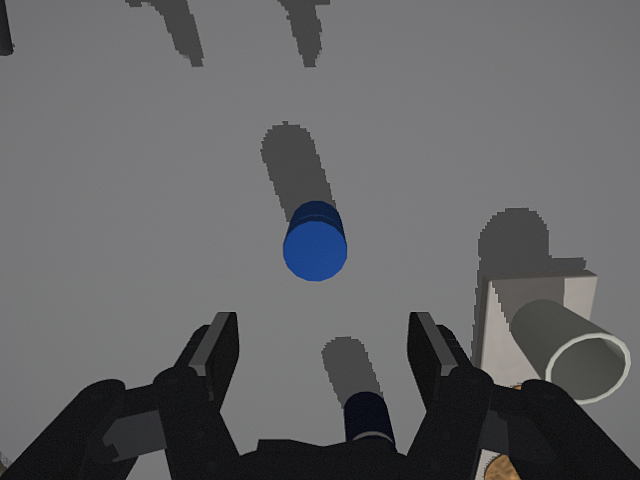

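```bash
cat >> h.py <<'E'
def wcast(px,z):
    s=manip.get_state(); d=manip.get_image("wrist"); M=R.from_quat(s["ee_rot"],scalar_first=True).as_matrix()
    m=d["mount"]; return cast(d,px,z,M@m[:3,:3],s["position"]+M@m[:3,3])
E
python3 -c "
from h import *
print(wcast([[315,250]],.064))"
```

```text
[[0.41106627 0.27222871 0.064     ]]
```

carry_out:
  series:
    - [[-5.5,-6,15],-0.6]
    - [[0,0,25],0]
    - [[0,0,25],0]
    - [[0,0,20],0]
    - [[0,0,10],0]
    - [[0,0,5],0]
    - [[0,0,0],0]

```text
clock: 2.95
position: [0.4072, 0.2841, 0.0383]
ee_rot: [-0.009, 1.0, -0.001, 0.008]
contact_force: [0.4, -0.4, -0.4]
width: 0.0697
```

```bash
python3 -c "
from h import *
to(*POT['M'],.021)"
```

```text
pos [0.4072 0.2841 0.0383] tilt [0.0156 0.0179] yaw -0.14 turn 1.06 shift [ 3.3 13.4 17.1] w 0.0697 F [ 0.4 -0.4 -0.4] t 2.95
```

carry_out:
  series:
    - [[0,0,0],0]
    - [[0,0,0],0]

```text
clock: 3.12
position: [0.4067, 0.2861, 0.0395]
ee_rot: [-0.01, 1.0, 0.0, 0.008]
contact_force: [0.3, 0.4, -0.2]
width: 0.07
```

```bash
python3 -c "
from h import *
to(*POT['M'],.021);print(manip.get_state()['qd'].round(3))"
```

```text
pos [0.4067 0.2861 0.0395] tilt [0.0168 0.019 ] yaw 0.04 turn 1.24 shift [ 3.7 15.5 18.2] w 0.07 F [ 0.3  0.4 -0.2] t 3.12
[ 0.02  -0.011 -0.018  0.003  0.005  0.002]
```

carry_out:
  series:
    - [[2,7,4],0.6]
    - [[2,7,6],0.6]
    - [[0,1,6],0]
    - [[0,0,2],0]
    - [[0,0,0],0]
    - [[0,0,0],0]

```text
clock: 3.62
position: [0.4135, 0.2707, 0.0224]
ee_rot: [-0.011, 1.0, -0.011, 0.011]
contact_force: [0.3, 0.7, 0.6]
width: 0.0701
```

```bash
python3 -c "
from h import *
to(*POT['M'],.021);print(manip.get_state()['qd'].round(3))"
```

```text
pos [0.4135 0.2707 0.0224] tilt [0.0228 0.0217] yaw -1.31 turn -0.11 shift [-2.8 -0.2  1.3] w 0.0701 F [0.3 0.7 0.6] t 3.62
[-0.007  0.005  0.003  0.001 -0.006 -0.   ]
```

carry_out:
  series:
    - [[-2.5,0,0.5],0]
    - [[0,0,0],0]
    - [[0,0,0],0]
    - [[0,0,0],0]
    - [[0,0,0],0]
    - [[0,0,0],0]
  fingers: 34
  squeeze: 35

```text
clock: 4.12
position: [0.4109, 0.2709, 0.0221]
ee_rot: [-0.011, 1.0, -0.011, 0.011]
contact_force: [-0.5, 1.0, -1.1]
width: 0.039
```

```bash
python3 -c "
from h import *
to(*POT['M'],.021);print(manip.get_state()['qd'].round(3))"
```

```text
pos [0.4109 0.2709 0.0221] tilt [0.0231 0.0221] yaw -1.33 turn -0.13 shift [-0.3 -0.1  1.1] w 0.039 F [-0.5  1.  -1.1] t 4.12
[ 0.002 -0.001  0.     0.001 -0.002  0.001]
```

carry_out:
  series:
    - [[0,0,-8],0]
    - [[0,0,-16],0]
    - [[0,0,-24],0]
    - [[0,0,-24],0]
    - [[0,0,-16],0]
    - [[0,0,-8],0]
    - [[0,0,0],0]
    - [[0,0,0],0]

```text
clock: 4.78
position: [0.4069, 0.2683, 0.1234]
ee_rot: [-0.01, 1.0, -0.011, 0.01]
contact_force: [-0.5, -0.5, -1.2]
width: 0.0393
```

```bash
python3 -c "
from h import *
to(*SPOT['M'],.14);print(manip.get_state()['qd'].round(3))"
```

```text
pos [0.4069 0.2683 0.1234] tilt [0.0198 0.0205] yaw -1.29 turn -0.09 shift [191.8 307.2 -19.3] w 0.0393 F [-0.5 -0.5 -1.2] t 4.78
[ 0.001 -0.013 -0.007 -0.001  0.005  0.001]
```

carry_out:
  series:
    - [[8,12,-4],0]
    - [[14,22,-4],0]
    - [[19,31,-4],0]
    - [[21,34,-4],0]
    - [[21,34,-3],0]
    - [[21,34,0],0]
    - [[21,34,0],0]
    - [[21,34,0],0]
    - [[17,28,0],0]
    - [[10,16,0],0]

```text
clock: 5.62
position: [0.5718, -0.0236, 0.1263]
ee_rot: [-0.011, 1.0, -0.006, -0.001]
contact_force: [0.8, 0.3, -1.4]
width: 0.0394
```

```bash
python3 -c "
from h import *
to(*SPOT['M'],.14);print(manip.get_state()['qd'].round(3))"
```

```text
pos [ 0.5718 -0.0236  0.1263] tilt [-0.0012  0.0215] yaw -0.73 turn 0.47 shift [ 19.9  19.3 -14.1] w 0.0394 F [ 0.8  0.3 -1.4] t 5.62
[-0.328  0.2   -0.251  0.022  0.107 -0.311]
```

Still moving; settle and look at the remaining gap.

carry_out:
  series:
    - [[12,8,0],0.4]
    - [[4,2,0],0]
    - [[0,0,0],0]
    - [[0,0,0],0]

```text
clock: 5.95
position: [0.5877, -0.0395, 0.1194]
ee_rot: [-0.011, 1.0, -0.014, -0.005]
contact_force: [-0.5, -0.3, -0.9]
width: 0.0392
```

```bash
python3 -c "
from h import *
to(*SPOT['M'],.0386);print(manip.get_state()['qd'].round(3))"
```

```text
pos [ 0.5877 -0.0395  0.1194] tilt [-0.0105  0.0222] yaw -1.54 turn -0.34 shift [ 4.8  5.7 80.6] w 0.0392 F [-0.5 -0.3 -0.9] t 5.95
[0.001 0.016 0.013 0.006 0.004 0.001]
```

carry_out:
  series:
    - [[2,2,6],-0.3]
    - [[2,2,14],0]
    - [[1,2,18],0]
    - [[0,0,16],0]
    - [[0,0,12],0]
    - [[0,0,6],0]
    - [[0,0,2],0]
    - [[0,0,0],0]
    - [[0,0,0],0]

```text
clock: 6.7
position: [0.585, -0.0346, 0.0405]
ee_rot: [-0.013, 1.0, -0.004, -0.009]
contact_force: [0.0, -0.2, -0.7]
width: 0.0393
```

```bash
python3 -c "
from h import *
to(*SPOT['M'],.0386);print(manip.get_state()['qd'].round(3))"
```

```text
pos [ 0.585  -0.0346  0.0405] tilt [-0.0169  0.0251] yaw -0.47 turn 0.73 shift [6.6 8.9 1.6] w 0.0393 F [ 0.  -0.2 -0.7] t 6.7
[ 0.008 -0.004  0.004 -0.     0.002 -0.001]
```

carry_out:
  series:
    - [[2,3,-2],0.4]
    - [[3,4,0],0.3]
    - [[1.5,2,0],0]
    - [[0,0,0],0]
    - [[0,0,0],0]

```text
clock: 7.12
position: [0.5945, -0.045, 0.0457]
ee_rot: [-0.012, 1.0, -0.011, -0.005]
contact_force: [0.2, 0.8, -0.6]
width: 0.039
```

```bash
python3 -c "
from h import *
to(*SPOT['M'],.0386);print(manip.get_state()['qd'].round(3))"
```

```text
pos [ 0.5945 -0.045   0.0457] tilt [-0.0103  0.0236] yaw -1.21 turn -0.01 shift [-3.  -1.3  7.1] w 0.039 F [ 0.2  0.8 -0.6] t 7.12
[-0.007 -0.001 -0.012 -0.003 -0.001 -0.002]
```

carry_out:
  series:
    - [[-1,-0.5,2],0]
    - [[-1,-0.5,2],0]
    - [[0,0,1],0]
    - [[0,0,0],0]
    - [[0,0,0],0]

```text
clock: 7.53
position: [0.5923, -0.0441, 0.0405]
ee_rot: [-0.012, 1.0, -0.011, -0.005]
contact_force: [-0.6, 0.5, -0.6]
width: 0.0391
```

```bash
python3 -c "
from h import *
to(*SPOT['M'],.0386);print(manip.get_state()['qd'].round(3))"
```

```text
pos [ 0.5923 -0.0441  0.0405] tilt [-0.01    0.0237] yaw -1.25 turn -0.05 shift [-0.8 -0.5  1.9] w 0.0391 F [-0.6  0.5 -0.6] t 7.53
[ 0.001  0.002  0.003 -0.    -0.002 -0.   ]
```

carry_out:
  series:
    - [[-0.5,0,1],0]
    - [[0,0,0.7],0]
    - [[0,0,0],0]

```text
clock: 7.78
position: [0.5914, -0.0438, 0.0384]
ee_rot: [-0.012, 1.0, -0.011, -0.005]
contact_force: [-0.2, 1.3, -0.7]
width: 0.0389
```

carry_out:
  series:
    - [[0,0,0],0]
    - [[0,0,0],0]
    - [[0,0,0],0]
    - [[0,0,0],0]
  fingers: 70

```text
clock: 8.12
position: [0.5919, -0.0438, 0.0388]
ee_rot: [-0.012, 1.0, -0.011, -0.005]
contact_force: [-0.1, 0.3, -0.5]
width: 0.0698
```

```bash
python3 -c "
from h import *
to(*POT['L'],.10);print(manip.get_state()['qd'].round(3))"
```

```text
pos [ 0.5919 -0.0438  0.0388] tilt [-0.0096  0.0237] yaw -1.23 turn -0.03 shift [-131.3   11.1  -60.1] w 0.0698 F [-0.1  0.3 -0.5] t 8.12
[-0.002 -0.002 -0.001 -0.001 -0.     0.001]
```

carry_out:
  series:
    - [[0,0,-6],0]
    - [[0,0,-14],0]
    - [[0,0,-20],0]
    - [[0,0,-16],0]
    - [[0,0,-10],0]
    - [[0,0,-4],0]
    - [[0,0,-1],0]
    - [[0,0,0],0]

```text
clock: 8.78
position: [0.5925, -0.0456, 0.1146]
ee_rot: [-0.012, 1.0, -0.011, -0.005]
contact_force: [-0.3, -0.7, 0.4]
width: 0.07
```

carry_out:
  series:
    - [[-8,1,0],0]
    - [[-18,1,0],0]
    - [[-25,2,0],0]
    - [[-25,2,0],0]
    - [[-20,1,0],0]
    - [[-12,1,0],0]
    - [[-6,0,0],0]
    - [[-2,0,0],0]
    - [[0,0,0],0]
    - [[0,0,0],0]

```text
clock: 9.62
position: [0.4626, -0.0496, 0.1078]
ee_rot: [-0.014, 1.0, -0.011, -0.013]
contact_force: [-0.2, -0.4, -0.1]
width: 0.0701
```

```bash
python3 -c "
from h import *
to(*POT['L'],.021);print(manip.get_state()['qd'].round(3))
d=manip.get_image('top');cv2.imwrite('pics/t3.png',d['frame'])"
```

```text
pos [ 0.4626 -0.0496  0.1078] tilt [-0.0256  0.0275] yaw -1.19 turn 0.01 shift [ 0.8  6.3 86.7] w 0.0701 F [-0.2 -0.4 -0.1] t 9.62
[ 0.001  0.005  0.001  0.001 -0.006 -0.   ]
```

carry_out:
  series:
    - [[0.5,2,4],0]
    - [[0,2,9],0]
    - [[0,1,12],0]
    - [[0,0.5,13],0]
    - [[0,0.5,13],0]
    - [[0,0,12],0]
    - [[0,0,9],0]
    - [[0,0,5],0]
    - [[0,0,2],0]
    - [[0,0,0],0]

```text
clock: 10.5
position: [0.468, -0.0558, 0.02]
ee_rot: [-0.013, 1.0, -0.01, -0.011]
contact_force: [0.0, 0.6, 0.6]
width: 0.07
```

```bash
python3 -c "
from h import *
to(*POT['L'],.021);print(manip.get_state()['qd'].round(3))"
```

```text
pos [ 0.468  -0.0558  0.02  ] tilt [-0.0221  0.0263] yaw -1.11 turn 0.09 shift [-7.  -2.2 -0.8] w 0.07 F [0.  0.6 0.6] t 10.5
[-0.001  0.012 -0.002  0.    -0.005 -0.002]
```

View pics/t3.png

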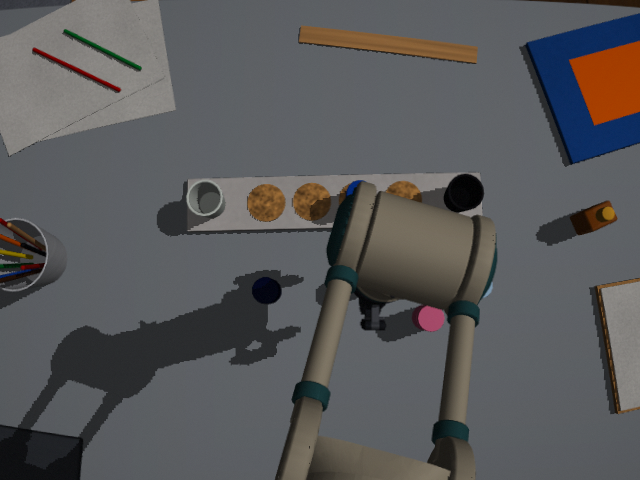

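The top view is mostly hidden by the arm, but the mid pot is standing on the third disc near (358,190). Next I correct and grip the light pot.

carry_out:
  series:
    - [[-2.5,-0.8,-1],0]
    - [[-2.5,-0.8,0],0]
    - [[-1,0,0],0]
    - [[0,0,0],0]
    - [[0,0,0],0]

```text
clock: 10.92
position: [0.4629, -0.0543, 0.0225]
ee_rot: [-0.013, 1.0, -0.01, -0.01]
contact_force: [-0.0, -0.2, -1.5]
width: 0.0701
```

carry_out:
  series:
    - [[0,0,0],0]
    - [[0,0,0],0]
    - [[0,0,0],0]
    - [[0,0,0],0]
    - [[0,0,0],0]
  fingers: 34

```text
clock: 11.33
position: [0.4633, -0.0544, 0.0235]
ee_rot: [-0.012, 1.0, -0.01, -0.009]
contact_force: [0.2, 0.1, -0.2]
width: 0.0393
```

carry_out:
  series:
    - [[0,0,-5],0]
    - [[0,0,-10],0]
    - [[0,0,-15],0]
    - [[0,0,-18],0]
    - [[0,0,-18],0]
    - [[0,0,-15],0]
    - [[0,0,-10],0]
    - [[0,0,-5],0]
    - [[0,0,0],0]
    - [[0,0,0],0]

```text
clock: 12.17
position: [0.4632, -0.0565, 0.1239]
ee_rot: [-0.013, 1.0, -0.01, -0.011]
contact_force: [-0.1, -0.1, -1.5]
width: 0.0391
```

```bash
python3 -c "
from h import *
to(*SPOT['L'],.12);print(manip.get_state()['qd'].round(3))"
```

```text
pos [ 0.4632 -0.0565  0.1239] tilt [-0.0217  0.026 ] yaw -1.1 turn 0.1 shift [125.3 -86.9   3.3] w 0.0391 F [-0.1 -0.1 -1.5] t 12.17
[-0.001 -0.006 -0.003 -0.001  0.003 -0.001]
```

carry_out:
  series:
    - [[5,-4,0],0]
    - [[11,-8,0],0]
    - [[16,-11,0],0]
    - [[20,-14,0],0]
    - [[20,-14,0],0]
    - [[18,-12,0],0]
    - [[13,-9,0],0]
    - [[8,-5,0],0]
    - [[3,-2,0],0]
    - [[0,0,0],0]

```text
clock: 13.0
position: [0.5855, 0.0307, 0.1136]
ee_rot: [-0.015, 1.0, -0.01, -0.017]
contact_force: [0.1, -0.1, -1.0]
width: 0.0389
```

```bash
python3 -c "
from h import *
to(*SPOT['L'],.042);print(manip.get_state()['qd'].round(3))"
```

```text
pos [0.5855 0.0307 0.1136] tilt [-0.0338  0.0306] yaw -1.15 turn 0.05 shift [ 7.1  4.8 71.3] w 0.0389 F [ 0.1 -0.1 -1. ] t 13.0
[ 0.015  0.021 -0.    -0.004  0.006  0.003]
```

carry_out:
  series:
    - [[1.5,1,4],0]
    - [[2,1.5,8],0]
    - [[2,1.5,11],0]
    - [[1,0.5,12],0]
    - [[0,0,12],0]
    - [[0,0,10],0]
    - [[0,0,7],0]
    - [[0,0,3],0]
    - [[0,0,1],0]
    - [[0,0,0],0]

```text
clock: 13.83
position: [0.5852, 0.0242, 0.0403]
ee_rot: [-0.015, 1.0, -0.013, -0.019]
contact_force: [-0.2, -0.3, -1.6]
width: 0.039
```

```bash
python3 -c "
from h import *
to(*SPOT['L'],.0397);print(manip.get_state()['qd'].round(3))"
```

```text
pos [0.5852 0.0242 0.0403] tilt [-0.0379  0.0304] yaw -1.44 turn -0.24 shift [ 4.8 -3.9  0.5] w 0.039 F [-0.2 -0.3 -1.6] t 13.83
[-0.005 -0.01  -0.005  0.002  0.009 -0.002]
```

carry_out:
  series:
    - [[0,0,-3],-0.2]
    - [[1.5,-1.2,-1],0]
    - [[2,-1.5,0],0]
    - [[0.5,-0.5,0],0]
    - [[0,0,0],0]
    - [[0,0,0],0]

```text
clock: 14.33
position: [0.5902, 0.027, 0.0449]
ee_rot: [-0.015, 1.0, -0.011, -0.018]
contact_force: [0.3, -0.3, -2.0]
width: 0.0392
```

```bash
python3 -c "
from h import *
to(*SPOT['L'],.0397);print(manip.get_state()['qd'].round(3))"
```

```text
pos [0.5902 0.027  0.0449] tilt [-0.0364  0.03  ] yaw -1.26 turn -0.06 shift [ 0.1 -0.9  5.2] w 0.0392 F [ 0.3 -0.3 -2. ] t 14.33
[ 0.001  0.002 -0.002  0.001 -0.     0.   ]
```

carry_out:
  series:
    - [[0,0,1.5],0]
    - [[0,0,2],0]
    - [[0,0,1],0]
    - [[0,0,0],0]
    - [[0,0,0],0]

```text
clock: 14.75
position: [0.59, 0.0272, 0.0399]
ee_rot: [-0.015, 1.0, -0.011, -0.018]
contact_force: [0.0, -0.4, -0.8]
width: 0.0392
```

carry_out:
  series:
    - [[0,0,0],0]
    - [[0,0,0],0]
    - [[0,0,0],0]
    - [[0,0,0],0]
  fingers: 70

```text
clock: 15.08
position: [0.5902, 0.0271, 0.04]
ee_rot: [-0.015, 1.0, -0.011, -0.018]
contact_force: [0.0, -0.4, 0.3]
width: 0.0699
```

carry_out:
  series:
    - [[0,0,-5],0]
    - [[0,0,-10],0]
    - [[0,0,-15],0]
    - [[0,0,-15],0]
    - [[0,0,-15],0]
    - [[0,0,-10],0]
    - [[0,0,-5],0]
    - [[0,0,-2],0]
    - [[0,0,0],0]
    - [[0,0,0],0]

```text
clock: 15.92
position: [0.5938, 0.0245, 0.1258]
ee_rot: [-0.015, 1.0, -0.011, -0.017]
contact_force: [0.3, -0.3, -0.1]
width: 0.0699
```

```bash
python3 -c "
from h import *
to(*POT['D'],.12);print(manip.get_state()['qd'].round(3))"
```

```text
pos [0.5938 0.0245 0.1258] tilt [-0.0328  0.0296] yaw -1.25 turn -0.05 shift [-145.6  -68.5   12.7] w 0.0699 F [ 0.3 -0.3 -0.1] t 15.92
[-0.    -0.004  0.001  0.001  0.003  0.001]
```

carry_out:
  series:
    - [[-6,-3,0],0]
    - [[-13,-6,0],0]
    - [[-19,-9,0],0]
    - [[-23,-11,0],0]
    - [[-23,-11,0],0]
    - [[-21,-10,0],0]
    - [[-17,-8,0],0]
    - [[-11,-5,0],0]
    - [[-5,-2,0],0]
    - [[-1,0,0],0]

```text
clock: 16.75
position: [0.4422, 0.0959, 0.1256]
ee_rot: [-0.015, 1.0, -0.012, -0.025]
contact_force: [-0.2, -0.7, -0.7]
width: 0.0704
```

carry_out:
  series:
    - [[0,0,0],0]
    - [[0,0,0],0]

```text
clock: 16.92
position: [0.443, 0.0957, 0.1255]
ee_rot: [-0.015, 1.0, -0.012, -0.024]
contact_force: [0.1, -0.6, 0.3]
width: 0.0701
```

```bash
python3 -c "
from h import *
to(*POT['D'],.022);print(manip.get_state()['qd'].round(3))"
```

```text
pos [0.443  0.0957 0.1255] tilt [-0.0479  0.0297] yaw -1.32 turn -0.12 shift [ 11.5   2.  103.1] w 0.0701 F [ 0.1 -0.6  0.3] t 16.92
[-0.004  0.008 -0.01  -0.005 -0.011 -0.001]
```

carry_out:
  series:
    - [[4,0.5,22],0]
    - [[4,0.5,20],0]
    - [[2,0.5,17],0]
    - [[0,0,13],0]
    - [[0,0,10],0]
    - [[0,0,7],0]
    - [[0,0,4],0]
    - [[0,0,2],0]
    - [[0,0,1],0]
    - [[0,0,0],0]

```text
clock: 17.75
position: [0.4632, 0.0932, 0.0255]
ee_rot: [-0.014, 1.0, -0.014, -0.017]
contact_force: [-0.9, 0.2, 0.1]
width: 0.0701
```

```bash
python3 -c "
from h import *
to(*POT['D'],.022);print(manip.get_state()['qd'].round(3))
d=manip.get_image('wrist');cv2.imwrite('pics/w4.png',d['frame'])"
```

```text
pos [0.4632 0.0932 0.0255] tilt [-0.0336  0.0288] yaw -1.63 turn -0.43 shift [-13.6  -2.8   4.1] w 0.0701 F [-0.9  0.2  0.1] t 17.75
[-0.003  0.001 -0.01  -0.001  0.006 -0.   ]
```

View pics/w4.png

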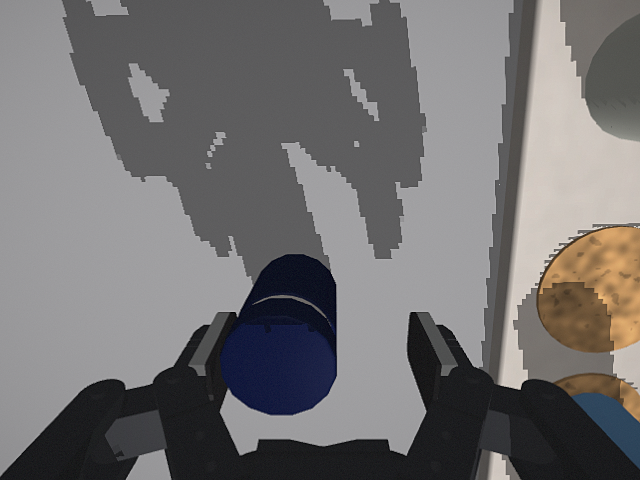

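The darkest pot sits about 14 mm towards the left finger (lid at (279,366)), not knocked over. I'm centring on it.

carry_out:
  series:
    - [[-4,-1,0],-0.4]
    - [[-4,-1,1],0]
    - [[-2,0,1],0]
    - [[0,0,1],0]
    - [[0,0,0],0]
    - [[0,0,0],0]

```text
clock: 18.3
position: [0.453, 0.0961, 0.025]
ee_rot: [-0.014, 1.0, -0.01, -0.015]
contact_force: [0.3, 0.2, 0.5]
width: 0.07
```

```bash
python3 -c "
from h import *
to(*POT['D'],.022)"
```

```text
pos [0.453  0.0961 0.025 ] tilt [-0.0288  0.029 ] yaw -1.15 turn 0.05 shift [-3.4 -0.2  3.1] w 0.07 F [0.3 0.2 0.5] t 18.3
```

carry_out:
  series:
    - [[-2,0,1],0]
    - [[-1,0,1],0]
    - [[0,0,0],0]
    - [[0,0,0],0]

```text
clock: 18.63
position: [0.4499, 0.0963, 0.023]
ee_rot: [-0.014, 1.0, -0.01, -0.014]
contact_force: [-0.1, -0.7, 0.3]
width: 0.0699
```

carry_out:
  series:
    - [[0,0,0],0]
    - [[0,0,0],0]
    - [[0,0,0],0]
    - [[0,0,0],0]
    - [[0,0,0],0]
  fingers: 34

```text
clock: 19.05
position: [0.4499, 0.0962, 0.0231]
ee_rot: [-0.014, 1.0, -0.01, -0.014]
contact_force: [-0.4, -0.4, -0.5]
width: 0.0393
```

carry_out:
  series:
    - [[0,0,-10],0]
    - [[0,0,-18],0]
    - [[0,0,-18],0]
    - [[0,0,-16],0]
    - [[0,0,-14],0]
    - [[0,0,-12],0]
    - [[0,0,-8],0]
    - [[0,0,-4],0]
    - [[0,0,-1],0]
    - [[0,0,0],0]

```text
clock: 19.88
position: [0.4502, 0.0929, 0.1252]
ee_rot: [-0.014, 1.0, -0.01, -0.018]
contact_force: [0.1, -1.3, -0.6]
width: 0.0392
```

```bash
python3 -c "
from h import *
to(*SPOT['D'],.125)"
```

```text
pos [0.4502 0.0929 0.1252] tilt [-0.0365  0.0284] yaw -1.16 turn 0.04 shift [146.9 205.4 -10.9] w 0.0392 F [ 0.1 -1.3 -0.6] t 19.88
```

carry_out:
  series:
    - [[10,14,-2],0]
    - [[18,25,-2],0]
    - [[20,28,-2],0]
    - [[20,28,-1],0]
    - [[20,28,-1],0]
    - [[18,25,-1],0]
    - [[15,21,-1],0]
    - [[11,15,0],0]
    - [[7,10,0],0]
    - [[3,5,0],0]

```text
clock: 20.72
position: [0.5867, -0.1156, 0.1115]
ee_rot: [-0.017, 0.999, -0.008, -0.028]
contact_force: [-0.1, 0.4, -0.7]
width: 0.0393
```

carry_out:
  series:
    - [[1,1,0],0]
    - [[0,0,0],0]
    - [[0,0,0],0]

```text
clock: 20.97
position: [0.586, -0.1159, 0.1091]
ee_rot: [-0.018, 0.999, -0.009, -0.031]
contact_force: [0.5, 0.1, -2.3]
width: 0.0392
```

```bash
python3 -c "
from h import *
to(*SPOT['D'],.044)"
```

```text
pos [ 0.586  -0.1159  0.1091] tilt [-0.0608  0.0361] yaw -0.95 turn 0.25 shift [10.9  2.  64.6] w 0.0392 F [ 0.5  0.1 -2.3] t 20.97
```

carry_out:
  series:
    - [[2,0.5,16],0.2]
    - [[2,0.5,14],0]
    - [[0,0.5,11],0]
    - [[0,0,8],0]
    - [[0,0,6],0]
    - [[0,0,4],0]
    - [[0,0,2],0]
    - [[0,0,0],0]
    - [[0,0,0],0]

```text
clock: 21.72
position: [0.5832, -0.1083, 0.0476]
ee_rot: [-0.019, 0.999, -0.007, -0.031]
contact_force: [-0.2, 0.1, -1.4]
width: 0.039
```

```bash
python3 -c "
from h import *
to(*SPOT['D'],.0396)"
```

```text
pos [ 0.5832 -0.1083  0.0476] tilt [-0.0609  0.0375] yaw -0.79 turn 0.41 shift [10.4  7.5  7.1] w 0.039 F [-0.2  0.1 -1.4] t 21.72
```

carry_out:
  series:
    - [[3,2,0],0.2]
    - [[3,2,0],0.2]
    - [[2,1.5,0],0]
    - [[0,0,0],0]
    - [[0,0,0],0]
    - [[0,0,0],0]

```text
clock: 22.22
position: [0.5941, -0.1158, 0.0488]
ee_rot: [-0.018, 0.999, -0.012, -0.028]
contact_force: [-0.8, 0.6, -0.5]
width: 0.0393
```

```bash
python3 -c "
from h import *
to(*SPOT['D'],.0396)"
```

```text
pos [ 0.5941 -0.1158  0.0488] tilt [-0.0562  0.0359] yaw -1.28 turn -0.08 shift [-0.5  0.3  9.3] w 0.0393 F [-0.8  0.6 -0.5] t 22.22
```

carry_out:
  series:
    - [[0,0,3],0]
    - [[0,0,3],0]
    - [[0,0,1.5],0]
    - [[0,0,0.5],0]
    - [[0,0,0],0]
    - [[0,0,0],0]

```text
clock: 22.72
position: [0.593, -0.1152, 0.0397]
ee_rot: [-0.018, 0.999, -0.012, -0.029]
contact_force: [-0.0, -0.6, 0.1]
width: 0.0394
```

```bash
python3 -c "
from h import *
to(*SPOT['D'],.0396)"
```

```text
pos [ 0.593  -0.1152  0.0397] tilt [-0.0572  0.0363] yaw -1.28 turn -0.08 shift [0.1 0.5 0.1] w 0.0394 F [-0.  -0.6  0.1] t 22.72
```

carry_out:
  series:
    - [[0,0,0],0]
    - [[0,0,0],0]
    - [[0,0,0],0]
    - [[0,0,0],0]
  fingers: 70

```text
clock: 23.05
position: [0.5935, -0.1153, 0.0405]
ee_rot: [-0.018, 0.999, -0.012, -0.028]
contact_force: [-0.5, 0.1, 0.5]
width: 0.0701
```

carry_out:
  series:
    - [[0,0,-14],0]
    - [[0,0,-16],0]
    - [[0,0,-14],0]
    - [[0,0,-12],0]
    - [[0,0,-10],0]
    - [[0,0,-8],0]
    - [[0,0,-5],0]
    - [[0,0,-3],0]
    - [[0,0,-1],0]
    - [[0,0,0],0]

```text
clock: 23.88
position: [0.5977, -0.1182, 0.1274]
ee_rot: [-0.018, 0.999, -0.012, -0.029]
contact_force: [0.3, -0.1, 0.5]
width: 0.0701
```

```bash
python3 -c "
from h import *
to(*POT['P'],.12)
d=manip.get_image('scene');cv2.imwrite('pics/s5.png',d['frame'][130:400,150:520])"
```

```text
pos [ 0.5977 -0.1182  0.1274] tilt [-0.0574  0.0365] yaw -1.27 turn -0.07 shift [-139.7  109.5   11.7] w 0.0701 F [ 0.3 -0.1  0.5] t 23.88
```

View pics/s5.png

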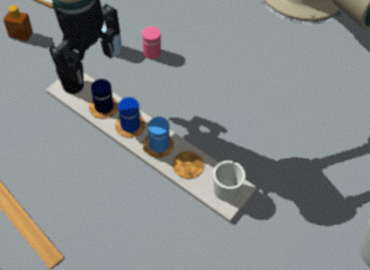

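Three pots stand on their discs: darkest (102,97), mid (129,115) and light (159,135) in the crop. The empty disc at (189,165) is beside the white cup. Next is the palest.

carry_out:
  series:
    - [[-18,14,0],0]
    - [[-20,16,0],0]
    - [[-19,15,0],0]
    - [[-17,13,0],0]
    - [[-15,12,0],0]
    - [[-13,10,0],0]
    - [[-10,8,0],0]
    - [[-7,6,0],0]
    - [[-4,3,0],0]
    - [[-2,1,0],0]

```text
clock: 24.77
position: [0.4632, -0.2145, 0.1248]
ee_rot: [-0.021, 0.999, -0.01, -0.033]
contact_force: [0.5, -0.7, -0.2]
width: 0.0698
```

carry_out:
  series:
    - [[0,0,0],0]
    - [[0,0,0],0]

```text
clock: 24.93
position: [0.4635, -0.2144, 0.1247]
ee_rot: [-0.021, 0.999, -0.01, -0.033]
contact_force: [-0.1, -0.1, 0.0]
width: 0.0701
```

```bash
python3 -c "
from h import *
to(*POT['P'],.022)
d=manip.get_image('wrist');cv2.imwrite('pics/w6.png',d['frame'])"
```

```text
pos [ 0.4635 -0.2144  0.1247] tilt [-0.0656  0.043 ] yaw -1.09 turn 0.11 shift [ -1.5  14.  102.5] w 0.0701 F [-0.1 -0.1  0. ] t 24.93
```

View pics/w6.png

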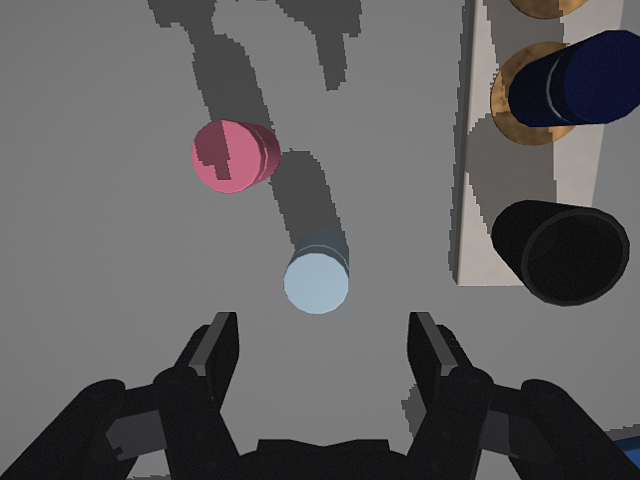

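```bash
python3 -c "
from h import *
print(wcast([[316,283]],.064))"
```

```text
[[ 0.45539774 -0.22107841  0.064     ]]
```

carry_out:
  series:
    - [[0,3,5],0.1]
    - [[-1,4,9],0]
    - [[0,3,12],0]
    - [[0,1,12],0]
    - [[0,0,10],0]
    - [[0,0,8],0]
    - [[0,0,5],0]
    - [[0,0,2],0]
    - [[0,0,0],0]
    - [[0,0,0],0]

```text
clock: 25.87
position: [0.4597, -0.2228, 0.0545]
ee_rot: [-0.021, 0.999, -0.009, -0.033]
contact_force: [-0.5, 0.7, 0.2]
width: 0.0702
```

```bash
python3 -c "
from h import *
to(*POT['P'],.022)"
```

```text
pos [ 0.4597 -0.2228  0.0545] tilt [-0.0659  0.0427] yaw -0.94 turn 0.26 shift [-2.5  2.6 32.6] w 0.0702 F [-0.5  0.7  0.2] t 25.87
```

carry_out:
  series:
    - [[-1,0.5,4],0.2]
    - [[-1,0.5,7],0]
    - [[0,0.5,8],0]
    - [[0,0,7],0]
    - [[0,0,4],0]
    - [[0,0,2],0]
    - [[0,0,0],0]
    - [[0,0,0],0]

```text
clock: 26.53
position: [0.4561, -0.2235, 0.0203]
ee_rot: [-0.02, 0.999, -0.011, -0.032]
contact_force: [0.6, -0.4, -0.5]
width: 0.07
```

```bash
python3 -c "
from h import *
to(.455,-.223,.022)"
```

```text
pos [ 0.4561 -0.2235  0.0203] tilt [-0.0636  0.0412] yaw -1.15 turn 0.05 shift [-1.2 -0.6 -1.6] w 0.07 F [ 0.6 -0.4 -0.5] t 26.53
```

carry_out:
  series:
    - [[-1,0,-1],0]
    - [[0,0,0],0]
    - [[0,0,0],0]
    - [[0,0,0],0]
    - [[0,0,0],0]
    - [[0,0,0],0]
  fingers: 34

```text
clock: 27.03
position: [0.4559, -0.2239, 0.0223]
ee_rot: [-0.02, 0.999, -0.011, -0.031]
contact_force: [-0.7, -0.8, -1.1]
width: 0.0394
```

carry_out:
  series:
    - [[0,0,-5],0]
    - [[0,0,-12],0]
    - [[0,0,-17],0]
    - [[0,0,-18],0]
    - [[0,0,-18],0]
    - [[0,0,-15],0]
    - [[0,0,-10],0]
    - [[0,0,-6],0]
    - [[0,0,-2],0]
    - [[0,0,0],0]

```text
clock: 27.87
position: [0.4609, -0.2272, 0.1305]
ee_rot: [-0.021, 0.999, -0.011, -0.033]
contact_force: [-0.7, -1.2, -1.1]
width: 0.0391
```

```bash
python3 -c "
from h import *
to(*SPOT['P'],.13)"
```

```text
pos [ 0.4609 -0.2272  0.1305] tilt [-0.0653  0.0423] yaw -1.14 turn 0.06 shift [ 120.9 -330.     6. ] w 0.0391 F [-0.7 -1.2 -1.1] t 27.87
```

carry_out:
  series:
    - [[2,-10,-1],0]
    - [[6,-20,-1],0]
    - [[10,-28,-1],0]
    - [[11,-30,-1],0]
    - [[11,-30,-1],0]
    - [[11,-30,-1],0]
    - [[11,-28,-1],0]
    - [[9,-22,0],0]
    - [[6,-14,0],0]
    - [[3,-7,0],0]

```text
clock: 28.7
position: [0.5436, 0.005, 0.1334]
ee_rot: [-0.025, 0.999, -0.014, -0.041]
contact_force: [0.9, -0.1, -1.7]
width: 0.0393
```

carry_out:
  series:
    - [[0,0,0],0]
    - [[0,0,0],0]

```text
clock: 28.87
position: [0.5427, 0.0076, 0.1319]
ee_rot: [-0.025, 0.999, -0.012, -0.043]
contact_force: [0.0, 0.3, -1.1]
width: 0.039
```

```bash
python3 -c "
from h import *
to(*SPOT['P'],.11)"
```

```text
pos [0.5427 0.0076 0.1319] tilt [-0.0851  0.0509] yaw -1.27 turn -0.07 shift [ 45.6 -92.7  22.6] w 0.039 F [ 0.   0.3 -1.1] t 28.87
```

carry_out:
  series:
    - [[3,-6,0],0]
    - [[5,-11,0],0]
    - [[6,-13,0],0]
    - [[6,-13,0],0]
    - [[6,-13,0],0]
    - [[6,-12,0],0]
    - [[5,-9,0],0]
    - [[3,-5,0],0]
    - [[1,-2,0],0]
    - [[0,0,0],0]

```text
clock: 29.7
position: [0.5899, 0.0972, 0.1314]
ee_rot: [-0.025, 0.999, -0.014, -0.044]
contact_force: [0.3, 0.5, -1.6]
width: 0.0395
```

```bash
python3 -c "
from h import *
to(*SPOT['P'],.045)"
```

```text
pos [0.5899 0.0972 0.1314] tilt [-0.0864  0.051 ] yaw -1.5 turn -0.3 shift [ 6.2  1.2 86.2] w 0.0395 F [ 0.3  0.5 -1.6] t 29.7
```

carry_out:
  series:
    - [[1,0,4],-0.3]
    - [[1,0,8],0]
    - [[1,0,9],0]
    - [[1,0,9],0]
    - [[1,0,9],0]
    - [[0,0,9],0]
    - [[0,0,8],0]
    - [[0,0,5],0]
    - [[0,0,2],0]
    - [[0,0,0],0]

```text
clock: 30.53
position: [0.5863, 0.0979, 0.0594]
ee_rot: [-0.024, 0.999, -0.013, -0.047]
contact_force: [0.1, -0.5, -0.6]
width: 0.0393
```

```bash
python3 -c "
from h import *
to(*SPOT['P'],.045)"
```

```text
pos [0.5863 0.0979 0.0594] tilt [-0.0925  0.0495] yaw -1.31 turn -0.11 shift [ 3.5 -1.7 14.2] w 0.0393 F [ 0.1 -0.5 -0.6] t 30.53
```

carry_out:
  series:
    - [[1,-0.5,2],0]
    - [[1,-0.5,3],0]
    - [[1,-0.5,3],0]
    - [[0,0,2],0]
    - [[0,0,1],0]
    - [[0,0,0],0]
    - [[0,0,0],0]

```text
clock: 31.12
position: [0.5902, 0.1003, 0.0485]
ee_rot: [-0.024, 0.999, -0.012, -0.045]
contact_force: [-0.3, 0.2, -1.0]
width: 0.0391
```

```bash
python3 -c "
from h import *
to(*SPOT['P'],.0392)
d=manip.get_image('wrist');cv2.imwrite('pics/w7.png',d['frame'])
d=manip.get_image('scene');cv2.imwrite('pics/s7.png',cv2.resize(d['frame'][190:350,200:420],None,fx=3,fy=3))"
```

```text
pos [0.5902 0.1003 0.0485] tilt [-0.0888  0.0496] yaw -1.3 turn -0.1 shift [-0.8  0.5  9.3] w 0.0391 F [-0.3  0.2 -1. ] t 31.12
```

View pics/s7.png

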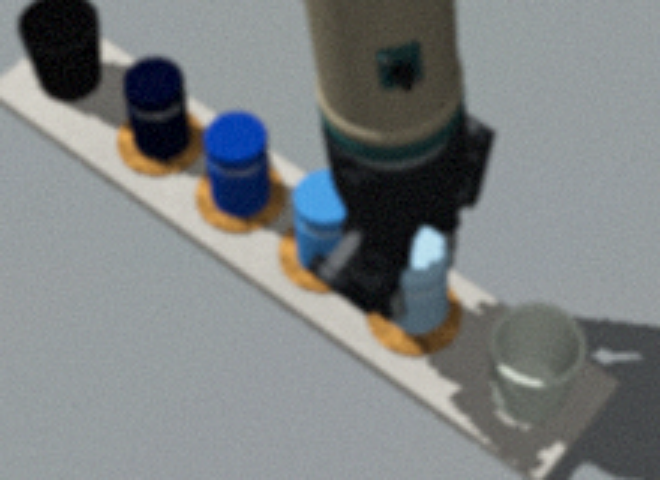

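The palest pot is held just above the last disc at (425,320) in the crop, and the others stand in order. Lowering now.

carry_out:
  series:
    - [[0,0,2],0]
    - [[0,0,2.5],0]
    - [[0,0,2],0]
    - [[0,0,1],0]
    - [[0,0,0],0]
    - [[0,0,0],0]

```text
clock: 31.72
position: [0.5895, 0.1006, 0.0406]
ee_rot: [-0.024, 0.999, -0.012, -0.044]
contact_force: [0.7, -0.3, -1.5]
width: 0.0392
```

```bash
python3 -c "
from h import *
to(*SPOT['P'],.0392)"
```

```text
pos [0.5895 0.1006 0.0406] tilt [-0.0882  0.0496] yaw -1.31 turn -0.11 shift [-0.8  0.4  1.4] w 0.0392 F [ 0.7 -0.3 -1.5] t 31.72
```

carry_out:
  series:
    - [[0,0,0.8],0]
    - [[0,0,0.5],0]
    - [[0,0,0],0]

```text
clock: 31.97
position: [0.5894, 0.1007, 0.0392]
ee_rot: [-0.024, 0.999, -0.012, -0.044]
contact_force: [-0.3, 0.1, -1.5]
width: 0.0388
```

carry_out:
  series:
    - [[0,0,0],0]
    - [[0,0,0],0]
    - [[0,0,0],0]
    - [[0,0,0],0]
    - [[0,0,0],0]
  fingers: 70

```text
clock: 32.38
position: [0.5902, 0.1008, 0.0402]
ee_rot: [-0.024, 0.999, -0.013, -0.043]
contact_force: [-1.3, 0.5, 0.1]
width: 0.0702
```

carry_out:
  series:
    - [[0,0,-5],0]
    - [[0,0,-10],0]
    - [[0,0,-15],0]
    - [[0,0,-18],0]
    - [[0,0,-18],0]
    - [[0,0,-15],0]
    - [[0,0,-10],0]
    - [[0,0,-6],0]
    - [[0,0,-2],0]
    - [[0,0,0],0]

```text
clock: 33.22
position: [0.6003, 0.0954, 0.1501]
ee_rot: [-0.024, 0.999, -0.012, -0.041]
contact_force: [-0.2, 0.7, -0.2]
width: 0.07
```

carry_out:
  series:
    - [[-10,0,-5],0]
    - [[-20,0,-10],0]
    - [[-25,0,-10],0]
    - [[-25,0,-10],0]
    - [[-25,0,-10],0]
    - [[-25,0,-10],0]
    - [[-25,0,-5],0]
    - [[-15,0,0],0]
    - [[-8,0,0],0]
    - [[0,0,0],0]

```text
clock: 34.05
position: [0.4091, 0.0965, 0.223]
ee_rot: [-0.024, 0.998, -0.012, -0.051]
contact_force: [0.2, -0.0, 0.1]
width: 0.07
```

Run:
```python
from h import *
to(.4,.1,.2)
for n in("top","scene"):
    d=manip.get_image(n); f=d["frame"]; hsv=cv2.cvtColor(f,cv2.COLOR_BGR2HSV).astype(int)
    cv2.imwrite(f"pics/{n}8.png",f)
    H,S,V=[hsv[...,i] for i in range(3)]
    for k,(x,y) in SPOT.items():
        u,v=proj(d,[[x,y,.049]])[0].astype(int); s=np.s_[v-22:v+22,u-22:u+22]
        m=np.zeros(f.shape[:2],bool); m[s]=((H>95)&(H<130)&(S>(55 if k=="P" else 90)))[s]
        for c,a,b in blobs(m,100): print(n,k,a,"err mm",((cast(d,[c],.049)[0]-[x,y,.049])*1000).round(1)[:2])
```

```text
pos [0.4091 0.0965 0.223 ] tilt [-0.1004  0.0495] yaw -1.3 turn -0.1 shift [-6.7 -2.2 24. ] w 0.07 F [ 0.2 -0.   0.1] t 34.05
top P 653.0 err mm [1.4 2.3]
top L 660.0 err mm [0.9 1.3]
top M 685.0 err mm [ 1.2 -0.6]
top D 665.0 err mm [ 0. -0.]
scene P 606.5 err mm [-2.1  1.2]
scene L 641.5 err mm [-2.9 -0.2]
scene M 610.0 err mm [-2.1 -1.9]
scene D 501.0 err mm [-2.7 -1. ]
```

View pics/top8.png

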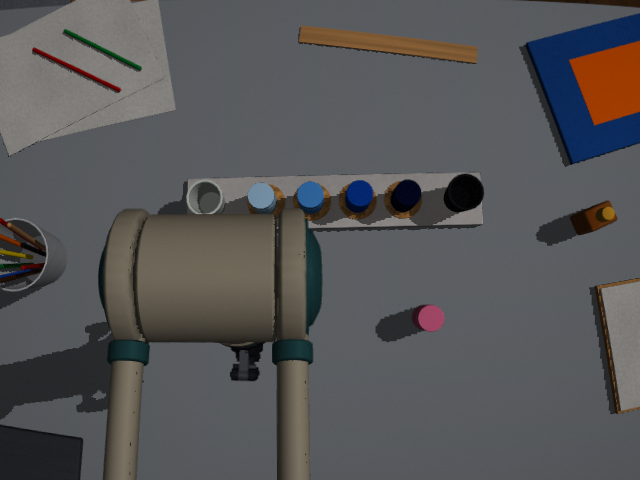

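View pics/scene8.png

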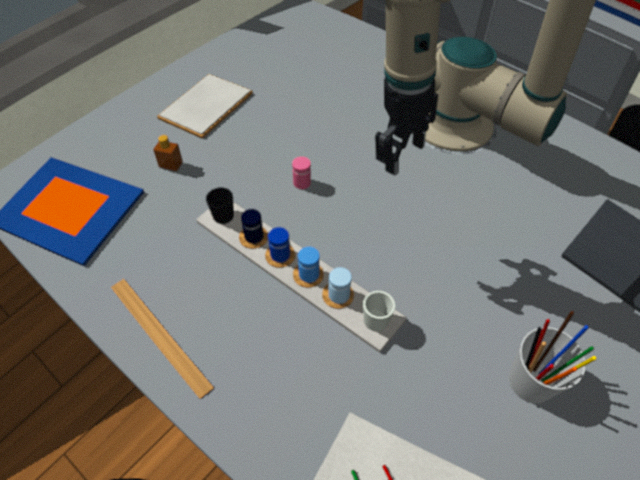

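Both views show all four pots upright on their discs, in order from palest at the white cup (top view (263,195)) to darkest at the black cup (406,195). The cups, at (206,198) and (465,193), and the pink pot, at (430,318), are where they started. The robot is clear, so I'm handing in.

```bash
python3 -c "
from rig import manip
print(manip.sign_off())"
```

```text
the job is handed in; nothing more can be done
None
```

The four blue pots stand upright on the cork discs in order of shade, from the palest beside the white cup to the darkest beside the black cup. I handed the job in at about 34 s on the robot's clock.

- **Placing:** In the last check, each pot's centre measured within about 3 mm of its disc's centre in both views. The top and scene views disagree by about 2 to 4 mm across the ledge, with small offsets of opposite sign. That is roughly the calibration accuracy.
- **Other things:** Both cups and the pink look-alike are where they started, and the arm was clear of everything. I saw no large forces between moves.
- **Flaw:** The tool slowly tilted during the moves, reaching about 6° by the last pot. The pots stood upright once released.

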